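Index a rotary stage against its stop and lock it

TASK

Turn the round plate of the rotary stage clockwise (seen from above) by pushing one of its upright posts, until its ear comes up against the stop post, and press it there with about 10 N for a second to take up the play, never harder than 20 N. Then take the lock pin from its parking block and push it gently, fully home through the ear into the index hole underneath, let go, and leave the other things on the bench alone.

Things in the scene. Friction and masses are not known exactly. Their poses are not given: they have to be found in the camera images.
- hub (a point): Axis of the rotary stage, at the plate's upper face, 44 mm above the bench. Grey base fixed to the bench, 184 mm across; on it an aluminium plate, 200 mm across, 12 mm thick, with a heat sink and board (50x78 mm, 33 mm high) in its middle and a 3 mm thick steel ring along its edge. The plate turns freely about the vertical, with slight friction (about 1 N at a post); it stays where it is left.
- ear_hole (a point): Mouth centre of the round 12.4 mm hole through the plate's ear, 44 mm above the bench, 122 mm from the axis; the ear is a 36 mm square, 12 mm thick lug on the rim. Three upright steel posts to push (14 mm thick, tops 89 mm above the bench, 85 mm from the axis) stand opposite the ear and 90 degrees to either side, but their ring was set by hand: they are up to 13 mm off along the rim, either way.
- index_hole (a point): Mouth centre of the index hole in the base's 44 mm square block, 30 mm above the bench, 122 mm from the axis; 12.4 mm wide, down to the bench. At home the ear's hole is exactly over it and the ear's clockwise side is against the stop post (12 mm thick, beside the block, as high as the plate's face). The stop is hard: force rises within about a mm.
- plate (a joint): Angle of the plate from home, rad: 0 against the stop, growing counter-clockwise seen from above, 2.2 at most; it starts at 0.7 to 1.9.
- pin_grip (a point): Centre of the lock pin's upright black grip, 18 mm thick, 44 mm long. Below it a steel collar (22 mm wide, 4 mm) and a 10 mm thick, 38 mm long shank with tapered nose. This point is 26 mm above the collar's underside, 64 mm above the nose; z up. 100 g. It starts in its parking block (44 mm square, 45 mm high, fixed), collar on the block. Home in the stage this point is 70 mm above the bench.
- small_driver: Small screwdriver lying on the bench, 156 mm long, 14 mm thick. A bystander, to be left alone; origin under its centre.
- fine_tweezers: Steel tweezers lying on the bench, 126 mm long, 9 mm thick. A bystander; origin under its centre.
- relays: Small relay circuit board lying on the bench, 46x70x20 mm. A bystander; origin under its centre.
- usb_lead_end: White adapter stick lying on the bench, 20x58x10 mm. A bystander; origin under its centre.

How it is judged:
On the way:
1. the plate is home against its stop and pressed there by the fingers with more than 7 N for 0.4 s (value of joint plate below 0.012 rad and contact force between the fingers and plate above 7 N), for 0.4 s.
At the end, for the whole second after the job is handed in: The plate is within 0.02 rad of its stop; the lock pin stands at rest through the ear and the index hole, its grip centre within 6 mm of the hole's axis and 66 to 73 mm above the bench (collar down on the ear), tilted less than 0.1 rad, and released (value of joint plate below 0.02 rad and horizontal distance between pin_grip and index_hole below 0.006 m and height (world z) of pin_grip between 0.066 and 0.073 m and angle between pin_grip's own z axis and vertical below 0.1 rad and linear speed of pin below 0.01 m/s and velocity of joint plate between -0.02 and 0.02 rad/s); the robot touches nothing.
It fails at once if the fingers press on the plate or its posts with more than 20 N (contact force between the fingers and plate above 20 N).
It fails at once if the pin is forced against the plate with more than 20 N (contact force between pin and plate above 20 N).
It fails at once if a bystander is moved by more than 30 mm (distance of any of small_driver, fine_tweezers, relays, usb_lead_end from where it was at the start of the episode above 0.03 m).
It also fails if it takes over 69 s, if anything falls off the work surface, if the arm or the gripper's body presses on something with over 40 N, if the wrist force passes 120 N, or if a joint passes its speed limit or range.

ROBOT

A 6-joint arm with a two-finger parallel gripper is mounted at the origin on a cart in front of the work surface, level with it; the furniture and walls round the work are solid. World frame = base frame: x ahead of the robot, y to its left, z up, the work surface at z = 0. Lengths are in m, angles in rad, forces in N, time in s.
With the tool pointing down it reaches from about 0.35 to 0.775 m from the base axis. Payload 7.3 kg.
Tool frame: the origin (TCP) lies between the finger pads; the fingertips stand 25 mm ahead of it and the grasp point (between the pads) lies 6 mm ahead of it; z points along the fingers, y is the line along which they close (so a half turn about z gives the same grasp; the last joint's range is limited). The gripper opens to 92 mm and grips with 3 to 60 N. Pads are 19 mm wide; open, the fingers measure 130 mm over their backs; the gripper's body (75 mm by 190 mm) begins 47 mm behind the grasp point.
Start: joints at [-1.291, 0.342, 1.524, -0, 1.275, -0.146], TCP at [0.217, -0.478, 0.252] pointing down, gripper open.
Joint ranges: [-2.53, 2.53], [-0.77, 2.02], [0.04, 2.7], [-1, 4.14], [0.28, 2.66], [-3.11, 3.11]. Speed limits (rad/s): [2.57, 2.57, 3.14, 3.14, 3.14, 3.14].

INTERFACE

Orientations are given as a rotation vector (axis times angle).
In Python, from station import readout, eyes, close_job gives the robot as it stands.
- The arm moves only by the shell command python3 -m creep 'ROWS' [FORCE]. ROWS is JSON, one flat list of numbers, 7 for each row, row after row: the turn, a rotation vector about the tool's x, y, z scaled (see below), then the shift along the tool's x, y, z scaled (see below), then the closure, from 0 (fully open) to 1 (shut). In form: [rx, ry, rz, dx, dy, dz, claw, rx, ry, rz, dx, dy, dz, claw, ...]. A call has 1 to 20 rows; each row is the pose to reach, as a shift and turn from the pose commanded when the call began, along the tool's axes at that moment; what a row does not reach only later rows make up. The controller multiplies each number of a shift by 25 cm and each number of a turn by 1.5 rad. A row lasts 1/8 s, in which the tool goes at most 62.5 mm and 10.7 degrees, less where a joint would pass 70% of its speed; a pose out of reach is approached as far as the arm can. A call with a number of a shift or a turn outside -1 to 1 is refused whole. A call with a gripper value outside its range is refused whole. The fingers move at their own pace and stop on an object; FORCE is the grip in N (left out, the last holds). Time passes only in rows, so rows that repeat a pose let the fingers close. It gives the time, the measured TCP pose, the force, the opening and the grip force at its end, in the units of the state.
- readout.get_state(): the state, without advancing time (a new reading comes with each control period).
- eyes.camera(name): name is "scene" or "side" or "wrist"; returns the picture (400x640x3 uint8, red, green, blue); there is no depth.
- eyes.camera_model(name): a dict with "fx", "fy", "cx", "cy" (pixels), "dist" ([k1, k2, p1, p2, k3] as OpenCV has them; the pictures are not rectified), "extrinsics" (4x4, takes a point from world to camera coordinates). Camera axes: x right, y down, z forward; pixel columns grow to the right and rows downward; lengths in m; the calibration is good to about 2 mm. A picture is of the moment at which its call begins: read the wrist's pose just before it. camera_model takes no time and is no camera call; for the wrist camera it gives the pose at the moment of the call.
- close_job(): hands the job in; it is judged then, once.
The state is a dict: "time": time; "q": joint angles; "qvel": joint speeds; "joint_torque": joint torques, N m; "position": TCP position; "eef_rot": TCP orientation; "contact_force": force on the tool from outside, world axes, zero at the start; "moment": the same for the moment, N m; "opening": finger opening in m; "grasp_force": force on a finger pad.
Only numpy, scipy, OpenCV 4.12 (cv2) and the standard library are available. Lean on these libraries where they do the work, as an engineer would, in place of code of your own. Each camera call takes 0.05 s, during which the arm holds its last target. There are 200 camera calls.

## Working session

There is one attempt and no reset: what is moved stays moved. The work goes in short steps, Python scripts to look and compute and a shell command to move; the robot and the scene stay as the last step left them, time stands still between calls to the robot, and variables do not carry over. Pictures are saved under pics/ and viewed, at most 14 in all, crops included, and the job is handed in when it is done.

```bash
mkdir -p pics; ls
cat > h.py <<'E'
import numpy as np,cv2
from station import readout,eyes
def snap(n,f):
    m=eyes.camera_model(n); im=eyes.camera(n); cv2.imwrite('pics/'+f,cv2.cvtColor(im,cv2.COLOR_RGB2BGR)); np.save('pics/'+f[:-4]+'.npy',m,allow_pickle=True); return im
def ld(f): return np.load('pics/'+f+'.npy',allow_pickle=True).item()
def world(m,uv,z):
    K=np.array([[m['fx'],0,m['cx']],[0,m['fy'],m['cy']],[0,0,1]])
    p=cv2.undistortPoints(np.array(uv,float).reshape(-1,1,2),K,np.array(m['dist'],float))[:,0]
    E=np.array(m['extrinsics']);R,t=E[:3,:3],E[:3,3];c=-R.T@t
    d=np.c_[p,np.ones(len(p))]@R
    z=np.broadcast_to(z,len(p))
    return c+d*((z-c[2])/d[:,2])[:,None]
def pix(m,P):
    E=np.array(m['extrinsics']);K=np.array([[m['fx'],0,m['cx']],[0,m['fy'],m['cy']],[0,0,1]])
    return cv2.projectPoints(np.array(P,float).reshape(-1,1,3),cv2.Rodrigues(E[:3,:3])[0],E[:3,3],K,np.array(m['dist'],float))[0][:,0]
E
python3 - <<'E'
from h import *
a=snap('scene','s0.png');b=snap('side','d0.png')
print(readout.get_state())
for n in('scene','side'):
    m=eyes.camera_model(n);E=np.array(m['extrinsics']);print(n,m['fx'],-E[:3,:3].T@E[:3,3],E[2,:3])
E
```

```text
pics
{'time': 0.1, 'q': array([-1.29098370e+00,  3.42678825e-01,  1.52487403e+00,  5.59866725e-06,
        1.27541060e+00, -1.45948840e-01]), 'qvel': array([-1.66326907e-03, -9.97509595e-04, -1.95938612e-03, -5.68725731e-04,
       -6.09226987e-05, -5.49706328e-04]), 'joint_torque': array([ 1.82896631e-03, -4.32006061e+01, -2.44694799e+01,  7.18412292e-02,
        5.26040629e-02, -4.29266777e-05]), 'position': array([ 0.2167921 , -0.47780794,  0.25111762]), 'eef_rot': array([-3.06933874e+00, -6.63453071e-01,  1.35561936e-04]), 'contact_force': array([-0.55585733, -0.12240073, -1.1591474 ]), 'moment': array([ 0.00245268, -0.0073112 ,  0.01841131]), 'grasp_force': 0.0, 'opening': 0.09185219904691828}
scene 504.9846978858122 [-0.22265624 -1.15894347  0.58375825] [ 0.52791563  0.75667769 -0.38567339]
side 438.1556066815718 [0.37633967 0.59855857 0.51801698] [ 0.13669449 -0.84837493 -0.51144364]
```

View pics/s0.png

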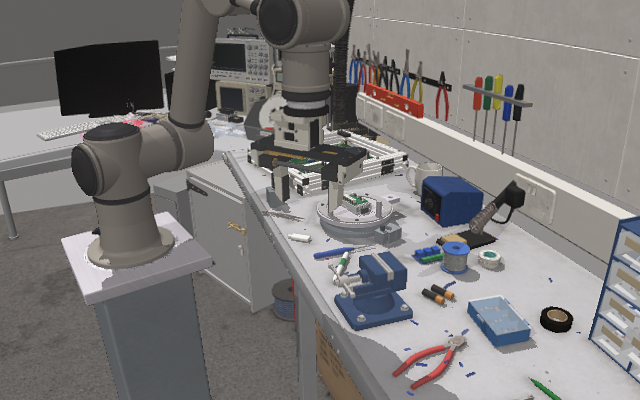

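View pics/d0.png

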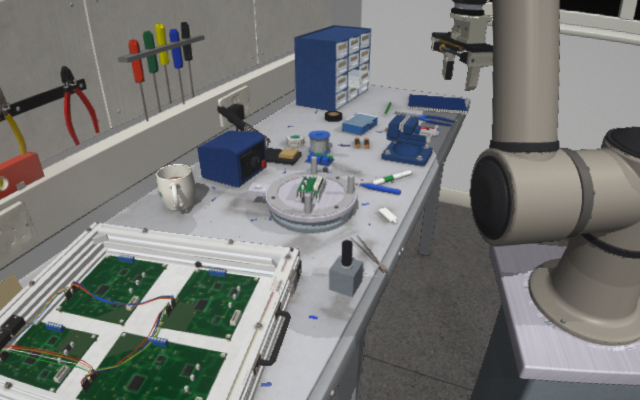

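The side view shows the stage around (312,200), the parking block with pin around (347,268), and tweezers beside it. The scene view shows the stage around (357,210) and a block around (388,232). I'll enlarge both.

Run:
```python
import cv2
a=cv2.imread('pics/s0.png')[160:280,260:420];b=cv2.imread('pics/d0.png')[150:300,245:445]
cv2.imwrite('pics/s1.png',cv2.resize(a,None,fx=5,fy=5,interpolation=cv2.INTER_CUBIC));cv2.imwrite('pics/d1.png',cv2.resize(b,None,fx=4,fy=4,interpolation=cv2.INTER_CUBIC))
```

```text
(no output)
```

View pics/s1.png

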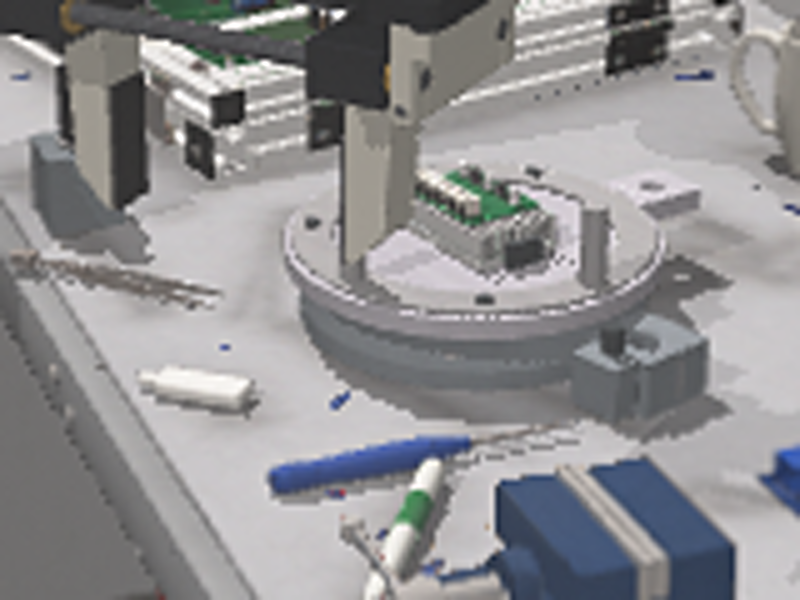

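View pics/d1.png

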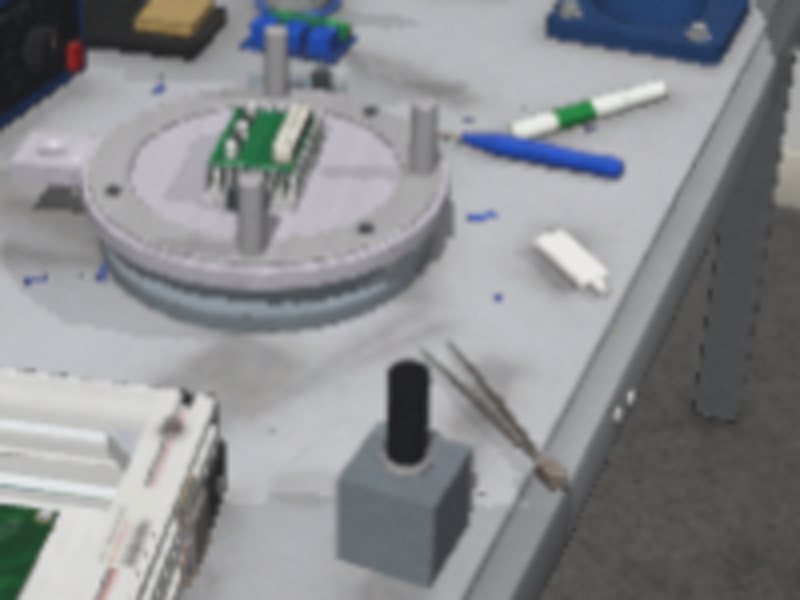

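Side crop: ear hole (52,150), post tops (277,30), (425,106), (250,178), pin top (408,368), collar (408,460). Scene crop: ear hole (655,186), index hole (645,342), stop post (613,335), post top (595,210).

Run:
```python
from h import *
from scipy.optimize import least_squares
np.set_printoptions(precision=4,suppress=True)
s,d=ld('s0'),ld('d0')
S=lambda l:np.array(l)/5+[260,160]
D=lambda l:np.array(l)/4+[245,150]
eD=world(d,D([[52,150]]),.044)[0];eS=world(s,S([[655,186]]),.044)[0]
print('ear',eD,eS)
pD=world(d,D([[277,30],[425,106],[250,178]]),.089);print('posts D\n',pD)
print('post S',world(s,S([[595,210]]),.089))
print('index S',world(s,S([[645,342]]),.03),'stop',world(s,S([[613,328]]),.044))
print('pin top/collar',world(d,D([[408,368],[408,462]]),[.093,.049]), 'block corners',world(d,D([[385,425],[472,448],[430,490],[338,487]]),.045))
# rim of plate, upper face
r=world(d,D([[83,180],[450,170],[108,232],[165,265],[240,283],[330,275],[400,243],[440,205],[340,92],[395,110]]),.044)
f=least_squares(lambda p:np.hypot(r[:,0]-p[0],r[:,1]-p[1])-p[2],[.5,0,.1]);print('D rim',f.x,f.fun)
r=world(s,S([[283,240],[300,270],[340,297],[420,322],[500,325],[580,308],[640,270],[665,235],[620,185],[450,165]]),.044)
f=least_squares(lambda p:np.hypot(r[:,0]-p[0],r[:,1]-p[1])-p[2],[.5,0,.1]);print('S rim',f.x,f.fun)
print('tweezers/usb/driver', world(d,D([[425,350],[455,345],[555,480],[540,240],[600,285],[445,136],[620,165]]),.005))
```

```text
ear [ 0.6514 -0.2142  0.044 ] [ 0.6533 -0.2253  0.044 ]
posts D
 [[ 0.5382 -0.2929  0.089 ]
 [ 0.4454 -0.2141  0.089 ]
 [ 0.5219 -0.1255  0.089 ]]
post S [[ 0.5363 -0.308   0.089 ]]
index S [[ 0.5402 -0.3439  0.03  ]] stop [[ 0.5186 -0.344   0.044 ]]
pin top/collar [[0.4281 0.0223 0.093 ]
 [0.426  0.0285 0.049 ]] block corners [[0.4391 0.0002 0.045 ]
 [0.4005 0.0101 0.045 ]
 [0.4154 0.0402 0.045 ]
 [0.4532 0.0443 0.045 ]]
D rim [ 0.5296 -0.2073  0.1017] [-0.0032 -0.0017 -0.0023  0.0008  0.0054  0.0033 -0.0032 -0.004   0.003
  0.0019]
S rim [ 0.5314 -0.2194  0.1006] [-0.0012 -0.0022 -0.0004  0.0047  0.0042 -0.0018 -0.0078 -0.0003  0.0071
 -0.0023]
tweezers/usb/driver [[ 0.4321 -0.1134  0.005 ]
 [ 0.4176 -0.12    0.005 ]
 [ 0.3635 -0.0226  0.005 ]
 [ 0.3801 -0.2262  0.005 ]
 [ 0.3465 -0.1863  0.005 ]
 [ 0.4429 -0.3362  0.005 ]
 [ 0.337  -0.3176  0.005 ]]
```

```bash
cat >> h.py <<'E'
from scipy.spatial.transform import Rotation as R_
def plan(x,y,z,yaw,base=None):
    "row numbers from current pose to tool-down pose with tool x at yaw (deg)"
    s=readout.get_state(); p,R=(s['position'],R_.from_rotvec(s['eef_rot'])) if base is None else base
    T=R_.from_euler('z',yaw,degrees=True)*R_.from_euler('x',np.pi)
    t=(R.inv()*T).as_rotvec(); d=R.inv().apply(np.array([x,y,z])-p)
    return np.round(np.r_[t/1.5,d/.25],4).tolist(), 'rows>=%.1f'%max(np.linalg.norm(d)/.0625,np.degrees(np.linalg.norm(t))/10.7)
E
python3 - <<'E'
from h import *
np.set_printoptions(precision=4,suppress=True)
m=eyes.camera_model('wrist');E=np.array(m['extrinsics']);s=readout.get_state();R=R_.from_rotvec(s['eef_rot'])
print(m['fx'],R.inv().apply(-E[:3,:3].T@E[:3,3]-s['position']),R.inv().apply(E[:3,:3]))
print(plan(.46,-.21,.36,0),plan(.53,-.15,.36,90), plan(.53,-.15,.36,60))
d,sc=ld('d0'),ld('s0')
print(world(d,[[245+215/4,250],[268,165]],[.05,0]),world(sc,[[448,227]],0))
E
```

```text
289.6875894930663 [ 0.0686  0.0002 -0.1331] [[-0.0006  1.     -0.0001]
 [-0.9656 -0.0006 -0.26  ]
 [-0.26   -0.0001  0.9656]]
([-0.0009, 0.0001, 0.2838, 1.3285, -0.5744, -0.4345], 'rows>=6.0') ([-0.0007, -0.0006, -0.7634, 1.6826, -0.6773, -0.4343], 'rows>=7.5') ([-0.0008, -0.0004, -0.4143, 1.6826, -0.6773, -0.4343], 'rows>=7.5')
[[ 0.514   0.001   0.05  ]
 [ 0.6855 -0.4126  0.    ]] [[ 0.7106 -0.3861  0.    ]]
```

```bash
python3 - <<'E'
from h import *
print(plan(.36,-.30,.30,60))
E
python3 -m creep '[0,0,-0.4,0.8,-0.38,-0.2,0, 0,0,-0.4,0.8,-0.38,-0.2,0, 0,0,-0.4,0.8,-0.38,-0.2,0, 0,0,-0.4,0.8,-0.38,-0.2,0, 0,0,-0.4,0.8,-0.38,-0.2,0]'
python3 - <<'E'
from h import *
print(plan(.50,-.12,.30,90))
E
```

```text
([-0.0008, -0.0004, -0.4143, 0.8155, -0.4114, -0.1948], 'rows>=3.7')
time: 0.72
position: [0.3611, -0.3072, 0.3023]
eef_rot: [2.733, 1.547, 0.001]
contact_force: [-0.4, -0.7, 0.6]
opening: 0.0917
grasp_force: 0.0
([0.0007, 0.0002, -0.3606, 0.9281, 0.0906, 0.009], 'rows>=3.7')
```

```bash
python3 -m creep '[0,0,-0.36,0.93,0.09,0,0, 0,0,-0.36,0.93,0.09,0,0, 0,0,-0.36,0.93,0.09,0,0, 0,0,-0.36,0.93,0.09,0,0, 0,0,-0.36,0.93,0.09,0,0, 0,0,-0.36,0.93,0.09,0,0]'
python3 - <<'E'
from h import *
im=snap('wrist','w0.png'); print(readout.get_state()['position'],readout.get_state()['time'])
cv2.imwrite('pics/w0b.png',cv2.resize(cv2.imread('pics/w0.png'),(800,500),interpolation=cv2.INTER_CUBIC))
E
```

```text
time: 1.48
position: [0.499, -0.1229, 0.3011]
eef_rot: [-2.227, -2.214, 0.002]
contact_force: [-0.2, -0.4, 0.7]
opening: 0.0917
grasp_force: 0.0
[ 0.49885271 -0.12319293  0.30131119] 1.525
```

View pics/w0b.png

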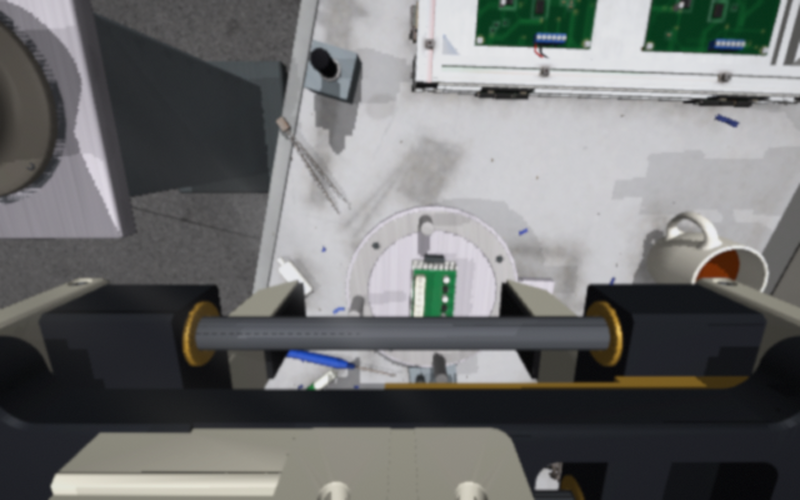

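The wrist picture (×1.25) shows post C's top at (427,229), the pin top at (322,57), the plate rim spanning x 347–517 with its top at y 206, and the index block half hidden at (432,375).

Run:
```python
from h import *
np.set_printoptions(precision=4,suppress=True)
w=ld('w0');W=lambda l:np.array(l)/1.25
print('C',world(w,W([[427,229]]),.089),'pin top',world(w,W([[322,57]]),.093),'collar',world(w,W([[333,74]]),.049))
r=world(w,W([[347,292],[352,262],[372,230],[400,211],[430,206],[462,211],[495,235],[515,275]]),.044)
f=least_squares(lambda p:np.hypot(r[:,0]-p[0],r[:,1]-p[1])-.1,[.5,0]) if 0 else __import__('scipy.optimize').optimize.least_squares(lambda p:np.hypot(r[:,0]-p[0],r[:,1]-p[1])-.1,[.5,0]);print('hub',f.x,f.fun)
print('box edge',world(w,W([[418,85]]),.05))
```

```text
C [[ 0.522  -0.1307  0.089 ]] pin top [[0.43   0.0217 0.093 ]] collar [[0.431  0.0162 0.049 ]]
hub [ 0.5091 -0.074 ] [ 0.0598  0.0248 -0.019  -0.0515 -0.0546 -0.0286  0.0176  0.0684]
box edge [[0.5142 0.0055 0.05  ]]
```

Run:
```python
from h import *
from scipy.optimize import least_squares
w=ld('w0')
r=world(w,np.array([[347,292],[352,262],[372,230],[400,211],[430,206],[462,211],[495,235],[515,275]])/1.25,.044)
f=least_squares(lambda p:np.hypot(r[:,0]-p[0],r[:,1]-p[1])-.1,[.53,-.21]);print('hub',f.x,f.fun)
print(plan(.522,-.130,.115,95),plan(.522,-.130,.082,95))
```

```text
hub [ 0.53081117 -0.21611567] [-2.55218072e-03 -2.30782381e-03 -5.32453047e-05  1.97846236e-03
  9.57356026e-04  4.89528083e-04 -2.56726851e-03 -2.38016604e-03]
([-0.0007, 0.0002, -0.0627, -0.0264, 0.0936, 0.7452], 'rows>=3.0') ([-0.0007, 0.0002, -0.0627, -0.0264, 0.0937, 0.8772], 'rows>=3.5')
```

```bash
python3 -m creep '[0,0,-0.06,-0.026,0.094,0.3,0.69, 0,0,-0.06,-0.026,0.094,0.55,0.69, 0,0,-0.06,-0.026,0.094,0.68,0.69, 0,0,-0.06,-0.026,0.094,0.68,0.69, 0,0,-0.06,-0.026,0.094,0.68,0.69, 0,0,-0.06,-0.026,0.094,0.68,0.69]'
python3 - <<'E'
from h import *
snap('wrist','w1.png')
print(plan(.522,-.130,.082,95))
E
```

```text
time: 2.28
position: [0.5242, -0.1294, 0.1342]
eef_rot: [2.123, 2.31, 0.002]
contact_force: [0.6, 0.0, -0.1]
opening: 0.0366
grasp_force: 0.0
([0.0025, 0.0013, -0.0018, -0.0022, -0.0091, 0.208], 'rows>=0.8')
```

View pics/w1.png

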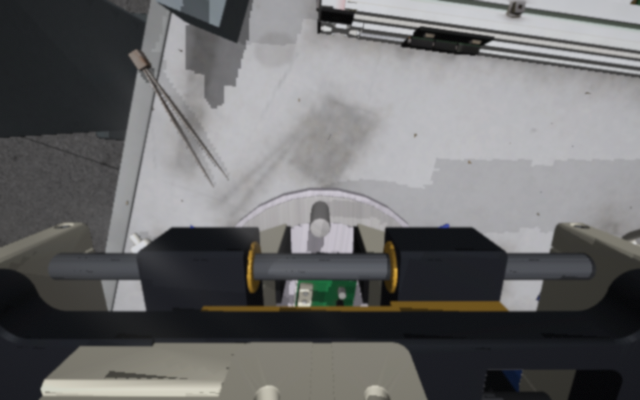

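Post C's top is at (320,226), centred between the fingers (inner faces at about x 283 and 361).

```bash
python3 - <<'E'
from h import *
print(world(ld('w1'),[[320,226]],.089))
E
python3 -m creep '[0,0,0,0,-0.005,0.05,0.69, 0,0,0,0,-0.005,0.1,0.69, 0,0,0,0,-0.005,0.15,0.69, 0,0,0,0,-0.005,0.2,0.69, 0,0,0,0,-0.005,0.2,0.69]'
```

```text
[[ 0.52207447 -0.12874075  0.089     ]]
time: 2.95
position: [0.5211, -0.1283, 0.0803]
eef_rot: [-2.123, -2.312, 0.002]
contact_force: [0.1, -1.0, 0.0]
opening: 0.0283
grasp_force: 0.0
```

```bash
python3 -m creep '[0,0,0.023,0,0.012,0,0.69, 0,0,0.047,-0.001,0.024,0,0.69, 0,0,0.07,-0.002,0.036,0,0.69, 0,0,0.093,-0.003,0.048,0,0.69, 0,0,0.116,-0.005,0.059,0,0.69, 0,0,0.145,-0.008,0.074,0,0.69, 0,0,0.175,-0.012,0.089,0,0.69, 0,0,0.204,-0.016,0.103,0,0.69, 0,0,0.233,-0.021,0.117,0,0.69, 0,0,0.262,-0.026,0.131,0,0.69, 0,0,0.291,-0.032,0.145,0,0.69, 0,0,0.32,-0.039,0.158,0,0.69, 0,0,0.349,-0.046,0.171,0,0.69]'
```

```text
time: 4.58
position: [0.5654, -0.136, 0.0816]
eef_rot: [-2.653, -1.681, 0.0]
contact_force: [-0.8, 1.8, 0.2]
opening: 0.0282
grasp_force: 0.7
```

```bash
python3 -m creep '[0,0,0.029,0,0.015,0,0.69, 0,0,0.058,-0.001,0.03,0,0.69, 0,0,0.087,-0.003,0.045,0,0.69, 0,0,0.116,-0.005,0.059,0,0.69, 0,0,0.145,-0.008,0.074,0,0.69, 0,0,0.175,-0.012,0.089,0,0.69, 0,0,0.204,-0.016,0.103,0,0.69, 0,0,0.233,-0.021,0.117,0,0.69, 0,0,0.262,-0.026,0.131,0,0.69, 0,0,0.291,-0.032,0.145,0,0.69, 0,0,0.32,-0.039,0.158,0,0.69, 0,0,0.349,-0.046,0.171,0,0.69]'
python3 - <<'E'
from h import *
snap('wrist','w2.png')
E
```

```text
time: 6.08
position: [0.5994, -0.1645, 0.0816]
eef_rot: [-2.998, -0.938, -0.0]
contact_force: [-0.3, 1.2, -0.4]
opening: 0.0285
grasp_force: 0.7
```

View pics/w2.png

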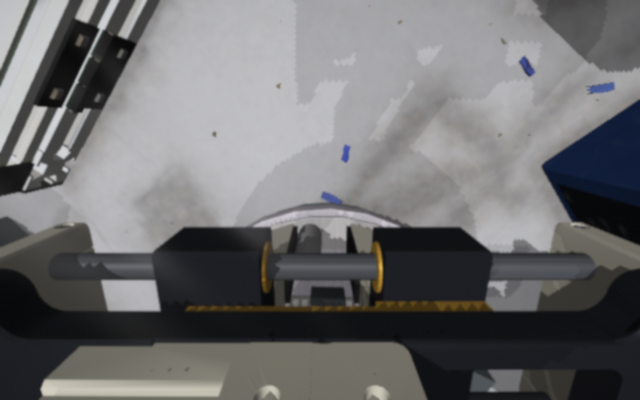

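The post is at (312,240), against the trailing finger (inner face at about x 290). About 30° remain.

```bash
python3 -m creep '[0,0,0.029,0,0.015,0,0.69, 0,0,0.058,-0.001,0.03,0,0.69, 0,0,0.087,-0.003,0.045,0,0.69, 0,0,0.116,-0.005,0.059,0,0.69, 0,0,0.145,-0.008,0.074,0,0.69, 0,0,0.175,-0.012,0.089,0,0.69, 0,0,0.19,-0.014,0.095,0,0.69, 0,0,0.2,-0.015,0.1,0,0.69, 0,0,0.2,-0.015,0.1,0,0.69]'
python3 - <<'E'
from h import *
snap('scene','s2.png');snap('side','d2.png')
a=cv2.imread('pics/s2.png')[170:260,300:420];b=cv2.imread('pics/d2.png')[150:240,255:375]
cv2.imwrite('pics/sd2.png',np.vstack([cv2.resize(x,(400*1,300),interpolation=cv2.INTER_CUBIC) for x in(a,b)]))
E
```

```text
time: 7.25
position: [0.6104, -0.1877, 0.0817]
eef_rot: [3.104, 0.483, -0.0]
contact_force: [0.1, 0.2, -0.5]
opening: 0.0285
grasp_force: 0.2
```

View pics/sd2.png

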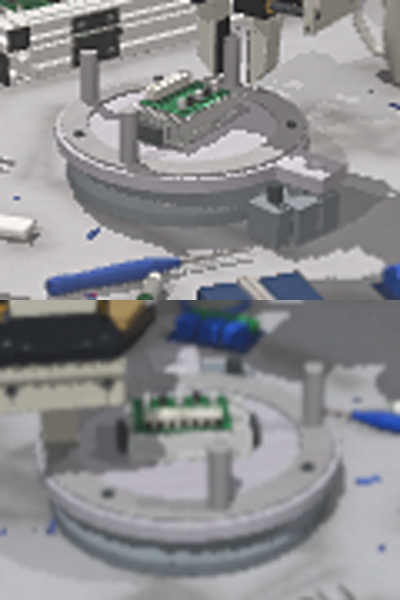

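The ear is just short of the stop post: ear hole about (318,165) and stop post about (275,188) in the upper crop.

```bash
python3 - <<'E'
from h import *
print(world(ld('s2'),np.array([[318,165],[275,188]])/3.333+[300,170],.044))
E
python3 -m creep '[0,0,0.012,0,0.006,0,0.69, 0,0,0.023,0,0.012,0,0.69, 0,0,0.035,-0.001,0.018,0,0.69, 0,0,0.047,-0.001,0.024,0,0.69, 0,0,0.047,-0.001,0.024,0,0.69]'
```

```text
[[ 0.56675763 -0.33719274  0.044     ]
 [ 0.51556507 -0.34716376  0.044     ]]
time: 7.98
position: [0.612, -0.1937, 0.0817]
eef_rot: [3.119, 0.373, 0.0]
contact_force: [-0.2, 0.9, 0.4]
opening: 0.0288
grasp_force: 0.0
```

```bash
python3 -m creep '[0,0,0.012,0,0.006,0,0.69, 0,0,0.023,0,0.012,0,0.69, 0,0,0.035,-0.001,0.018,0,0.69, 0,0,0.047,-0.001,0.024,0,0.69, 0,0,0.053,-0.001,0.027,0,0.69, 0,0,0.058,-0.001,0.03,0,0.69]'
```

```text
time: 8.72
position: [0.6135, -0.2008, 0.0817]
eef_rot: [3.133, 0.237, -0.0]
contact_force: [-0.7, 2.1, 0.7]
opening: 0.0283
grasp_force: 1.4
```

```bash
python3 -m creep '[0,0,0.003,0,0.002,0,0.69, 0,0,0.006,0,0.004,0,0.69, 0,0,0.009,0,0.006,0,0.69]'
```

```text
time: 9.1
position: [0.6133, -0.201, 0.0816]
eef_rot: [-3.132, -0.216, 0.002]
contact_force: [-2.2, 7.0, 2.6]
opening: 0.0285
grasp_force: 3.8
```

```bash
python3 -m creep '[0,0,0.003,0,0.002,0,0.69, 0,0,0.006,0,0.004,0,0.69, 0,0,0.009,0,0.006,0,0.69]'
```

```text
time: 9.48
position: [0.6132, -0.2011, 0.0816]
eef_rot: [-3.131, -0.195, 0.004]
contact_force: [-2.6, 12.4, 4.8]
opening: 0.0285
grasp_force: 6.2
```

```bash
python3 -m creep '[0,0,0,0,-0.002,0,0.69, 0,0,0,0,-0.002,0,0.69, 0,0,0,0,-0.002,0,0.69, 0,0,0,0,-0.002,0,0.69]'
```

```text
time: 9.98
position: [0.6132, -0.201, 0.0816]
eef_rot: [-3.132, -0.196, 0.003]
contact_force: [-1.6, 10.2, 4.3]
opening: 0.0287
grasp_force: 4.9
```

```bash
python3 -m creep '[0,0,0,0,0,0,0.69, 0,0,0,0,0,0,0.69, 0,0,0,0,0,0,0.69, 0,0,0,0,0,0,0.69, 0,0,0,0,0,0,0.69, 0,0,0,0,0,0,0.69]'
```

```text
time: 10.72
position: [0.6132, -0.201, 0.0816]
eef_rot: [-3.132, -0.196, 0.003]
contact_force: [-2.9, 9.9, 3.9]
opening: 0.0285
grasp_force: 4.9
```

```bash
python3 -m creep '[0,0,0,0,-0.01,0,0.69, 0,0,0,0,-0.022,0,0.69, 0,0,0,0,-0.022,0,0.69, 0,0,0,0,-0.022,-0.1,0.69, 0,0,0,0,-0.022,-0.25,0.69, 0,0,0,0,-0.022,-0.44,0.69, 0,0,0,0,-0.022,-0.44,0.69]'
python3 - <<'E'
from h import *
print(plan(.46,-.337,.18,0))
E
```

```text
time: 11.6
position: [0.6152, -0.199, 0.1965]
eef_rot: [3.131, 0.194, 0.013]
contact_force: [-1.2, 0.1, -0.6]
opening: 0.0285
grasp_force: 0.0
([0.0032, -0.0055, 0.0827, -0.6848, 0.4704, 0.0632], 'rows>=3.3')
```

```bash
python3 -m creep '[0,0,0.083,-0.68,0.47,0.04,0.4, 0,0,0.083,-0.68,0.47,0.04,0.4, 0,0,0.083,-0.68,0.47,0.04,0.4, 0,0,0.083,-0.68,0.47,0.04,0.4, 0,0,0.083,-0.68,0.47,0.04,0.4, 0,0,0.083,-0.68,0.47,0.04,0.4]'
python3 - <<'E'
from h import *
snap('wrist','w3.png')
cv2.imwrite('pics/w3b.png',cv2.resize(cv2.imread('pics/w3.png')[60:260,190:450],None,fx=3,fy=3,interpolation=cv2.INTER_CUBIC))
print(readout.get_state()['position'])
E
```

```text
time: 12.35
position: [0.4601, -0.3346, 0.1816]
eef_rot: [-3.141, -0.001, -0.001]
contact_force: [-0.1, 0.4, -0.1]
opening: 0.055
grasp_force: 0.0
[ 0.46023976 -0.33438077  0.18157565]
```

View pics/w3b.png

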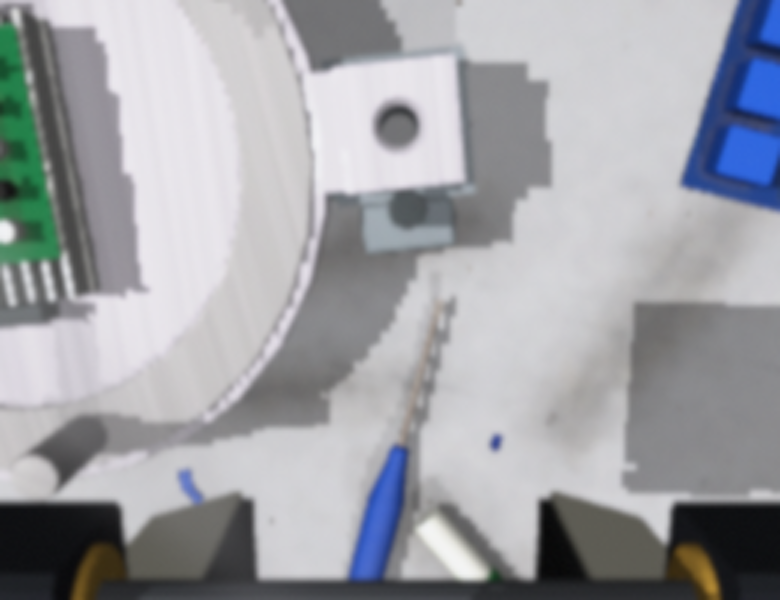

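Ear hole centre is at crop (397,125), full-frame (322.3,101.7), with the ear flush against the stop post at (408,208). Now the same view of the pin.

```bash
python3 - <<'E'
from h import *
print('ear',world(ld('w3'),[[322.3,101.7]],.044), 'index lvl',world(ld('w3'),[[322.3,101.7]],.03)); print(plan(.405,-.16,.20,0),plan(.36,.02,.2,0))
E
python3 -m creep '[0,0,0,-0.22,-0.7,-0.08,0.4, 0,0,0,-0.22,-0.7,-0.08,0.4, 0,0,0,-0.22,-0.7,-0.08,0.4, 0,0,0,-0.22,-0.7,-0.08,0.4]'
python3 - <<'E'
from h import *
print(plan(.36,.02,.2,0))
E
```

```text
ear [[ 0.54309078 -0.33579506  0.044     ]] index lvl [[ 0.5438277  -0.33581934  0.03      ]]
([-0.0001, -0.0002, 0.001, -0.2199, -0.6979, -0.0736], 'rows>=2.9') ([-0.0001, -0.0002, 0.001, -0.3988, -1.4181, -0.0736], 'rows>=5.9')
time: 12.9
position: [0.4036, -0.1563, 0.2023]
eef_rot: [-3.141, -0.009, -0.0]
contact_force: [0.3, -0.6, 0.5]
opening: 0.0555
grasp_force: 0.0
([-0.0004, -0.0001, 0.0038, -0.1705, -0.7061, 0.0097], 'rows>=2.9')
```

```bash
python3 -m creep '[0,0,0,-0.17,-0.71,0,0.4, 0,0,0,-0.17,-0.71,0,0.4, 0,0,0,-0.17,-0.71,0,0.4, 0,0,0,-0.17,-0.71,0,0.4, 0,0,0,-0.17,-0.71,0,0.4, 0,0,0,-0.17,-0.71,0,0.4]'
python3 - <<'E'
from h import *
snap('wrist','w4.png')
cv2.imwrite('pics/w4b.png',cv2.resize(cv2.imread('pics/w4.png')[60:260,190:450],None,fx=3,fy=3,interpolation=cv2.INTER_CUBIC))
print(readout.get_state()['position'],readout.get_state()['eef_rot'])
E
```

```text
time: 13.65
position: [0.3624, 0.0161, 0.2017]
eef_rot: [3.141, -0.003, 0.001]
contact_force: [-0.3, 0.9, -0.4]
opening: 0.0554
grasp_force: 0.0
[0.36229517 0.01604526 0.20166899] [ 3.14130194e+00 -3.29548732e-03  2.82964198e-04]
```

View pics/w4b.png

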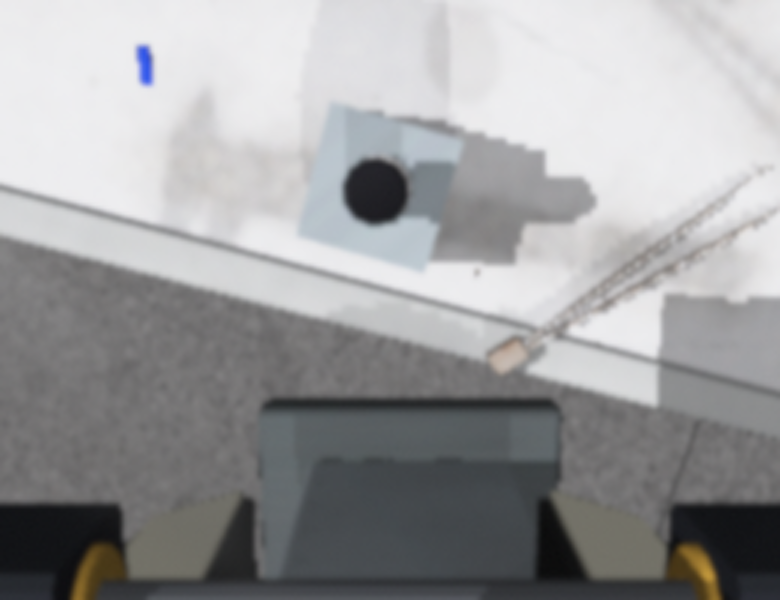

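Pin top is at crop (375.5,190.5), full-frame (315.2,123.5); the block-top centre at about (380,188) in the crop agrees.

Run:
```python
from h import *
w=ld('w4');p=world(w,[[315.2,123.5]],.093)[0];print(p, world(w,np.array([[380,188]])/3+[190,60],.045))
print(plan(p[0],p[1],.13,0),plan(p[0],p[1],.082,0))
```

```text
[0.42710903 0.02050702 0.093     ] [[0.42708025 0.0201046  0.045     ]]
([0.0002, -0.0001, -0.0014, 0.2592, -0.0185, 0.2867], 'rows>=1.5') ([0.0002, -0.0001, -0.0014, 0.2591, -0.0185, 0.4787], 'rows>=2.2')
```

```bash
python3 -m creep '[0,0,0,0.259,-0.018,0,0.4, 0,0,0,0.259,-0.018,0.1,0.4, 0,0,0,0.259,-0.018,0.28,0.4, 0,0,0,0.259,-0.018,0.38,0.4, 0,0,0,0.259,-0.018,0.44,0.4, 0,0,0,0.259,-0.018,0.478,0.4, 0,0,0,0.259,-0.018,0.478,0.4]'
python3 - <<'E'
from h import *
print(plan(.4271,.0205,.082,0))
E
```

```text
time: 14.58
position: [0.4264, 0.0209, 0.0818]
eef_rot: [-3.142, 0.002, 0.001]
contact_force: [0.5, 0.1, -0.5]
opening: 0.055
grasp_force: 0.0
([-0.0, 0.0006, -0.001, 0.0028, 0.0018, -0.0007], 'rows>=0.0')
```

```bash
python3 -m creep '[0,0,0,0,0,0,0.9, 0,0,0,0,0,0,0.9, 0,0,0,0,0,0,0.9, 0,0,0,0,0,0,0.9, 0,0,0,0,0,0,0.9, 0,0,0,0,0,0,0.9]' 20
python3 - <<'E'
from h import *
print(readout.get_state()['position'])
E
```

```text
time: 15.32
position: [0.4265, 0.0216, 0.0824]
eef_rot: [3.142, -0.0, 0.001]
contact_force: [-0.7, 0.8, 3.1]
opening: 0.0175
grasp_force: 20.0
[0.42648425 0.02162585 0.0823705 ]
```

```bash
python3 -m creep '[0,0,0,0,0,-0.04,0.9, 0,0,0,0,0,-0.12,0.9, 0,0,0,0,0,-0.24,0.9, 0,0,0,0,0,-0.38,0.9, 0,0,0,0,0,-0.48,0.9, 0,0,0,0,0,-0.48,0.9]'
python3 - <<'E'
from h import *
print(plan(.48,-.16,.203,0),plan(.5425,-.335,.203,0))
E
```

```text
time: 16.08
position: [0.4273, 0.0214, 0.204]
eef_rot: [3.141, -0.0, 0.007]
contact_force: [-0.3, 0.0, -2.2]
opening: 0.0174
grasp_force: 20.0
([0.0005, -0.0029, -0.0001, 0.211, 0.7258, 0.0053], 'rows>=3.0') ([0.0005, -0.0029, -0.0001, 0.4611, 1.4257, 0.0068], 'rows>=6.0')
```

```bash
python3 -m creep '[0,0,0,0.1,0.15,0,0.9, 0,0,0,0.21,0.35,0,0.9, 0,0,0,0.21,0.55,0,0.9, 0,0,0,0.21,0.73,0,0.9, 0,0,0,0.21,0.73,0,0.9]'; python3 -m creep '[0,0,0,0.06,0.15,0,0.9, 0,0,0,0.15,0.35,0,0.9, 0,0,0,0.25,0.55,0,0.9, 0,0,0,0.25,0.7,0,0.9, 0,0,0,0.25,0.7,0,0.9, 0,0,0,0.25,0.7,0,0.9, 0,0,0,0.25,0.7,0,0.9]'
python3 - <<'E'
from h import *
print(plan(.5425,-.335,.123,0))
snap('side','d3.png')
E
```

```text
time: 16.7
position: [0.4782, -0.1634, 0.2007]
eef_rot: [-3.141, 0.007, 0.003]
contact_force: [-0.2, 1.0, -1.8]
opening: 0.018
grasp_force: 20.0
time: 17.58
position: [0.5414, -0.3343, 0.2021]
eef_rot: [-3.141, -0.002, 0.001]
contact_force: [0.3, -0.3, -1.9]
opening: 0.0175
grasp_force: 20.0
([-0.0005, 0.0003, 0.0009, 0.0044, 0.003, 0.3165], 'rows>=1.3')
```

```bash
python3 -m creep '[0,0,0,0.004,0.003,0.1,0.9, 0,0,0,0.004,0.003,0.22,0.9, 0,0,0,0.004,0.003,0.29,0.9, 0,0,0,0.004,0.003,0.31,0.9, 0,0,0,0.004,0.003,0.31,0.9]'
python3 - <<'E'
from h import *
print(plan(.5425,-.335,.112,0))
snap('wrist','w5.png');cv2.imwrite('pics/w5b.png',cv2.resize(cv2.imread('pics/w5.png')[150:300,220:420],None,fx=4,fy=4,interpolation=cv2.INTER_CUBIC))
E
```

```text
time: 18.25
position: [0.5427, -0.3368, 0.1253]
eef_rot: [3.141, -0.0, 0.001]
contact_force: [-0.2, -0.2, -0.7]
opening: 0.0178
grasp_force: 20.0
([0.0004, -0.0004, -0.0, -0.0007, -0.0071, 0.0531], 'rows>=0.2')
```

View pics/w5b.png

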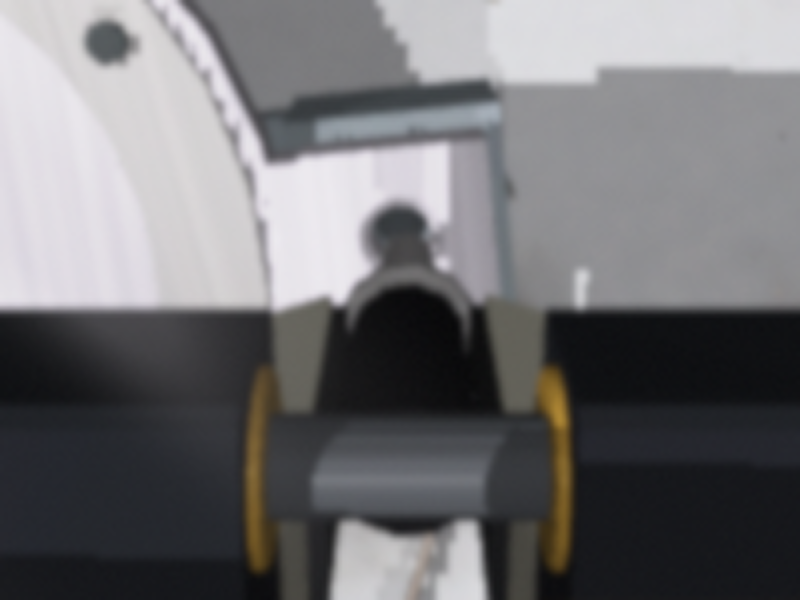

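The shank (x≈405) sits about 1.4 mm right of the hole centre (398,233), agreeing with the planned tool-y correction of −1.8 mm. I'll correct and descend slowly.

```bash
python3 -m creep '[0,0,0,-0.001,-0.007,0,0.9, 0,0,0,-0.001,-0.007,0,0.9, 0,0,0,-0.001,-0.007,0.01,0.9, 0,0,0,-0.001,-0.007,0.02,0.9, 0,0,0,-0.001,-0.007,0.03,0.9, 0,0,0,-0.001,-0.007,0.03,0.9]'
python3 - <<'E'
from h import *
print(plan(.5425,-.335,.112,0))
E
```

```text
time: 19.05
position: [0.5419, -0.3349, 0.1168]
eef_rot: [-3.141, 0.0, 0.001]
contact_force: [0.4, -0.3, -1.4]
opening: 0.0176
grasp_force: 20.0
([-0.0003, 0.0004, -0.0002, 0.0023, 0.0005, 0.0193], 'rows>=0.1')
```

```bash
python3 -m creep '[0,0,0,0.002,0,0.008,0.9, 0,0,0,0.002,0,0.016,0.9, 0,0,0,0.002,0,0.022,0.9, 0,0,0,0.002,0,0.022,0.9]'
```

```text
time: 19.55
position: [0.5425, -0.3349, 0.1116]
eef_rot: [-3.141, 0.0, 0.0]
contact_force: [0.8, -0.1, -1.1]
opening: 0.0173
grasp_force: 20.0
```

```bash
python3 -m creep '[0,0,0,0,0,0.008,0.9, 0,0,0,0,0,0.016,0.9, 0,0,0,0,0,0.024,0.9, 0,0,0,0,0,0.024,0.9]'
```

```text
time: 20.05
position: [0.5424, -0.3349, 0.1055]
eef_rot: [-3.141, 0.0, 0.001]
contact_force: [-1.0, 0.3, -1.2]
opening: 0.0179
grasp_force: 20.0
```

Inside the ear with no force; continue.

```bash
python3 -m creep '[0,0,0,0,0,0.008,0.9, 0,0,0,0,0,0.016,0.9, 0,0,0,0,0,0.024,0.9, 0,0,0,0,0,0.032,0.9, 0,0,0,0,0,0.032,0.9]'
```

```text
time: 20.68
position: [0.5425, -0.3349, 0.0975]
eef_rot: [-3.141, 0.0, 0.0]
contact_force: [-0.0, 0.1, -1.0]
opening: 0.0175
grasp_force: 20.0
```

```bash
python3 -m creep '[0,0,0,0,0,0.008,0.9, 0,0,0,0,0,0.016,0.9, 0,0,0,0,0,0.024,0.9, 0,0,0,0,0,0.032,0.9, 0,0,0,0,0,0.04,0.9, 0,0,0,0,0,0.04,0.9]'
```

```text
time: 21.42
position: [0.5425, -0.3349, 0.0875]
eef_rot: [-3.141, 0.0, 0.001]
contact_force: [-0.2, -0.9, -2.0]
opening: 0.0175
grasp_force: 20.0
```

```bash
python3 -m creep '[0,0,0,0,0,0.005,0.9, 0,0,0,0,0,0.01,0.9, 0,0,0,0,0,0.01,0.9]'
```

```text
time: 21.8
position: [0.5425, -0.3349, 0.0851]
eef_rot: [-3.142, 0.0, 0.0]
contact_force: [1.0, 0.2, -1.5]
opening: 0.0177
grasp_force: 20.0
```

```bash
python3 -m creep '[0,0,0,0,0,0.004,0.9, 0,0,0,0,0,0.008,0.9, 0,0,0,0,0,0.01,0.9, 0,0,0,0,0,0.01,0.9]'
```

```text
time: 22.3
position: [0.5425, -0.3349, 0.0827]
eef_rot: [-3.142, 0.0, 0.0]
contact_force: [-0.5, -0.6, -0.7]
opening: 0.0178
grasp_force: 20.0
```

```bash
python3 -m creep '[0,0,0,0,0,0.002,0.9, 0,0,0,0,0,0.004,0.9, 0,0,0,0,0,0.004,0.9]'
```

```text
time: 22.68
position: [0.5425, -0.335, 0.0817]
eef_rot: [3.142, -0.0, -0.0]
contact_force: [-0.0, 0.5, -1.1]
opening: 0.0178
grasp_force: 20.0
```

```bash
python3 -m creep '[0,0,0,0,0,0.002,0.9, 0,0,0,0,0,0.004,0.9, 0,0,0,0,0,0.004,0.9]'
```

```text
time: 23.05
position: [0.5428, -0.335, 0.0814]
eef_rot: [3.141, -0.0, 0.001]
contact_force: [-1.1, 1.0, 5.4]
opening: 0.0175
grasp_force: 20.0
```

```bash
python3 -m creep '[0,0,0,0,0,0.002,0.9, 0,0,0,0,0,0.002,0.9]'
```

```text
time: 23.3
position: [0.5431, -0.335, 0.0813]
eef_rot: [3.141, -0.0, 0.002]
contact_force: [-1.1, 2.3, 8.0]
opening: 0.0174
grasp_force: 20.0
```

Seated at the expected height. I'll unload, open and lift.

```bash
python3 -m creep '[0,0,0,0,0,-0.005,0.9, 0,0,0,0,0,-0.005,0.9, 0,0,0,0,0,-0.005,0.6, 0,0,0,0,0,-0.005,0.45, 0,0,0,0,0,-0.005,0.45, 0,0,0,0,0,-0.005,0.45, 0,0,0,0,0,-0.005,0.45, 0,0,0,0,0,-0.08,0.45, 0,0,0,0,0,-0.2,0.45, 0,0,0,0,0,-0.35,0.45, 0,0,0,-0.2,0,-0.45,0.45, 0,0,0,-0.35,0,-0.45,0.45, 0,0,0,-0.35,0,-0.45,0.45, 0,0,0,-0.35,0,-0.45,0.45]'
python3 - <<'E'
from h import *
snap('wrist','w6.png');cv2.imwrite('pics/w6b.png',cv2.resize(cv2.imread('pics/w6.png')[60:260,190:450],None,fx=3,fy=3,interpolation=cv2.INTER_CUBIC))
E
```

```text
time: 25.05
position: [0.4556, -0.3352, 0.1929]
eef_rot: [3.141, -0.001, 0.001]
contact_force: [-0.4, -0.7, -0.8]
opening: 0.0506
grasp_force: 0.0
```

View pics/w6b.png

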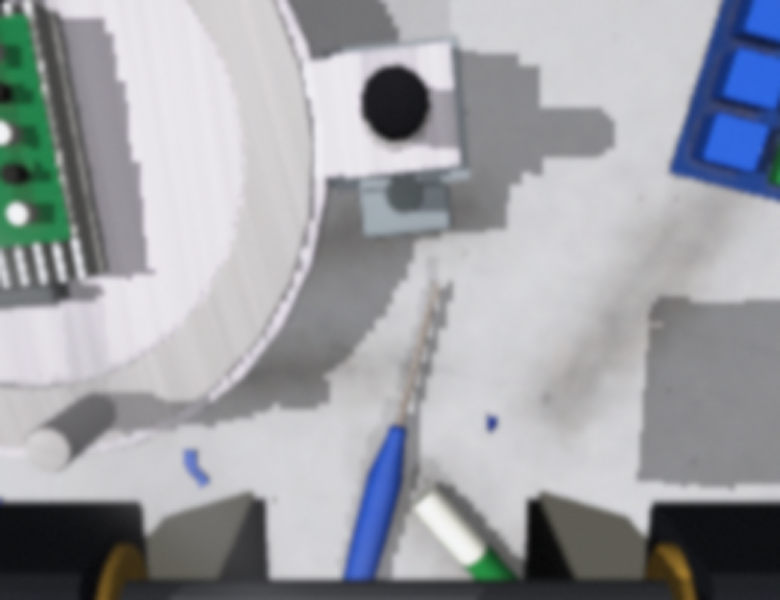

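The pin stands upright in the ear at crop (395,102), the ear is against the stop, and the gripper is clear. Handing in.

```bash
python3 -c "
from station import close_job
print(close_job())"
```

```text
the job is handed in; nothing more can be done
None
```

The job is handed in: the plate was pressed home against its stop at about 10 N for over a second, the lock pin is fully seated and released, and I saw no sign that any bystander was touched; no verdict was shown.

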